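Start the batten clamp bolt in its threaded boss

ROBOT

A 7-joint arm with a two-finger parallel gripper is mounted at the origin on the work surface. World frame = base frame: x ahead of the robot, y to its left, z up, the work surface at z = 0. Lengths are in m, angles in rad, forces in N, time in s.
With the tool pointing down it reaches from about 0.4 to 0.85 m from the base axis. Payload 4.4 kg.
Tool frame: the origin (TCP) lies on the centre line of the jaws, within the pads' length; the fingertips stand 14 mm ahead of it and the grasp point (between the pads) lies 5 mm behind it; x points along the fingers, y is the direction in which the jaws open and shut, and the axes are right-handed (so a half turn about x gives the same grasp; the last joint's range is limited). The gripper opens to 94 mm and grips with 3 to 60 N. Pads are 16 mm wide; open, the fingers measure 119 mm over their backs; the gripper's body (75 mm by 177 mm) begins 78 mm behind the grasp point.
Start: joints at [1.145, 0.628, 0.038, 1.517, -0.027, 0.996, -0.02], TCP at [0.229, -0.608, 0.219] pointing down, gripper open.
Joint ranges: [-3.06, 3.06], [-0.37, 2.12], [-1.25, 1.32], [0.18, 2.47], [-1.1, 4.24], [0.23, 1.98], [-2.94, 2.94]. Speed limits (rad/s): [2.57, 2.57, 3.14, 3.14, 3.14, 3.14, 3.14].

INTERFACE

Orientations are given as a unit quaternion [x, y, z, w].
In Python, from rig import * gives the robot as it stands.
- The arm moves only by the tool send_rows, never from a script. Its argument "moves" is a list of rows, each a list of 7 numbers: the shift along the world's x, y, z in mm, then the turn, a rotation vector about the world's x, y, z in degrees, then the finger opening in mm, from 0 to 94. A call has 1 to 12 rows; each row is the pose to reach, as a shift and turn from the pose commanded when the call began; what a row does not reach only later rows make up. A row lasts 1/8 s, in which the tool goes at most 62.5 mm and 10.7 degrees, less where a joint would pass 70% of its speed; a pose out of reach is approached as far as the arm can. A call with a gripper value outside its range is refused whole. The fingers move at their own pace and stop on an object; "squeeze" is the grip in N (left out, the last holds). Time passes only in rows, so rows that repeat a pose let the fingers close. It gives the time, the measured TCP pose, the force and the opening at its end, in the units of the state.
- observe(): the state, without advancing time (a new reading comes with each control period).
- capture(name): name is "side" or "top"; returns the picture (384x512x3 uint8, red, green, blue); there is no depth.
- camera_params(name): a dict with "K" (3x3 intrinsics, pixels), "D" ([k1, k2, p1, p2, k3] as OpenCV has them; the pictures are not rectified), "R" (3x3) and "t" (3): a world point X has camera coordinates R X + t. Camera axes: x right, y down, z forward; pixel columns grow to the right and rows downward; lengths in m; the calibration is good to about 2 mm. A picture is of the moment at which its call begins. camera_params takes no time and is no camera call.
- sign_off(): hands the job in, once; it reports no verdict.
The state is a dict: "clock": time; "joint_pos": joint angles; "dq": joint speeds; "joint_efforts": joint torques, N m; "tool_pos": TCP position; "tcp_rot": TCP orientation; "wrist_force": force on the tool from outside, world axes, zero at the start; "ft_torque": the same for the moment, N m; "gripper_width": finger opening in m.
Only numpy, scipy, OpenCV 4.12 (cv2) and the standard library are available. Lean on these libraries where they do the work, as an engineer would, in place of code of your own. Each camera call takes 0.05 s, during which the arm holds its last target. There are 200 camera calls.

TASK

The bolt of the batten's hold-down clamp is standing loose on the mouth of its threaded boss: take the crank's upright black grip and turn the crank backward (counter-clockwise seen from above) until the bolt drops off the thread start, then turn it forward (clockwise) one full turn so that the thread is started. Finish while still gripping the crank's grip and holding the crank still at that one turn; leave the mug, the jar and the spool where they are.

Things in the scene. Friction and masses are not known exactly. Their poses are not given: they have to be found in the camera images.
- clamp_axis (a point): Point on the vertical axis about which crank and bolt turn, at the height of the middle of the crank's grip (132 mm above the bench). Its x axis points along the dark wooden batten (36 mm wide, 20 mm high, 260 mm long), away from the clamp. The fixed clamp is a dark steel bridge (142 mm wide, top 88 mm above the bench) over a 110 x 150 mm steel nut plate.
- grip_mid (a point): Middle of the crank's black upright grip: a cylinder 22 mm in diameter, 48 mm tall (from 108 to 156 mm above the bench), 60 mm from the turning axis, at constant height. It spins freely on its own upright pin, so fingers of fixed heading can carry it round the whole circle. This point spins with it: use the position only. Turning takes about 2 N. The crank arm's top is at 106 mm.
- bolt_top (a point): Top end of the bolt (steel, 14 mm in diameter, brass-coloured cap 18 mm in diameter), standing out of the crank's hub (34 mm in diameter, top 110 mm above the bench). It turns with the crank but slides freely up and down through it: a light spring and its weight press it down on the thread, however the grip is held. At the start its top is 136 to 142 mm above the bench.
- boss_mouth (a point): Centre of the mouth of the threaded boss, 44 mm above the bench, under the bridge. Right-hand thread, 9 mm pitch. Turning backward lifts the loose bolt slowly until its top is 143.5 mm above the bench; there it drops at once by 9 mm to 134.5 mm (turned further backward it would climb again, 9 mm a turn). Forward from there it sinks into the thread by 9 mm a turn.
- crank (a joint): Angle of the crank in rad: 0 when the grip lies from the turning axis along the batten (the x axis of clamp_axis), growing as the crank turns forward (clockwise seen from above). It starts between 2.0 and 4.2. Stops at -2.2 and 9.0. The thread start differs each time; the drop comes somewhere between +0.9 and -1.2.
- mug_mid (a point): Middle of a white mug, 80 mm in diameter, 95 mm tall, a bystander to be left alone.
- jar_mid (a point): Middle of a closed glass jar, 70 mm in diameter, 100 mm tall, a bystander to be left alone.
- spool_mid (a point): Middle of a white plastic spool lying flat, 80 mm in diameter, 42 mm tall, a bystander to be left alone.

How it is judged:
By the outcome, as a careful person would: the job done as asked, in the order asked, and still so for the second after the job is handed in, while the arm keeps its last pose, push and grip.
It also fails if it takes over 64 s, if anything falls off the work surface, if the arm or the gripper's body presses on something with over 40 N, if the wrist force passes 120 N, or if a joint passes its speed limit or range.

## Working session

There is one attempt and no reset: what is moved stays moved. The work goes in short steps, Python scripts to look and compute and a tool call to move; the robot and the scene stay as the last step left them, time stands still between calls to the robot, and variables do not carry over. Pictures are saved under pics/ and viewed, about 8 in all and at most 12, crops included, and the job is handed in when it is done.

Besides the shell and the picture viewer there is one more tool, called after "Emit:" by a JSON object that holds its "method" and its "body". send_rows: Moves the arm, as the interface text tells. Its arguments: {"type":"object","properties":{"moves":{"type":"array","items":{"type":"array","items":{"type":"number"}}},"squeeze":{"type":"number"}},"required":["moves"]}

```bash
mkdir -p pics
python3 - <<'E'
from rig import *
import cv2,numpy as np
for n in("side","top"):
    im=capture(n); cv2.imwrite(f"pics/{n}0.png",im[:,:,::-1]); p=camera_params(n)
    R=np.array(p["R"]);print(n,np.round(-R.T@np.array(p["t"]),3),np.round(R,2).tolist(),np.array(p["K"])[0,0])
s=observe();print(s["clock"],s["tool_pos"],s["tcp_rot"],s["gripper_width"])
E
```

```text
side [-0.132  0.818  1.279] [[-0.79, -0.61, 0.01], [-0.46, 0.59, -0.66], [0.4, -0.53, -0.75]] 472.54699653966543
top [ 0.408 -0.023  1.319] [[-0.01, -1.0, -0.01], [-1.0, 0.01, -0.06], [0.06, 0.01, -1.0]] 444.68513443154444
0.1 [ 0.22867121 -0.60782129  0.21864931] [-0.69557945 -0.1271167   0.69581363 -0.12591252] 0.09412273521688043
```

View pics/top0.png

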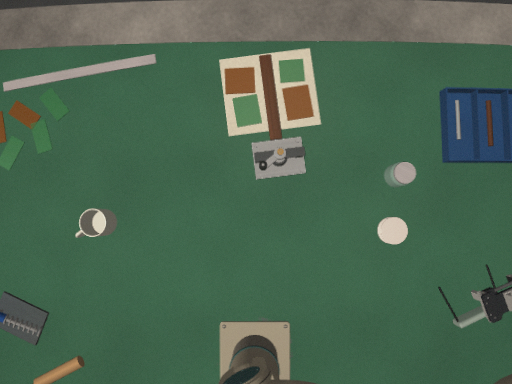

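View pics/side0.png

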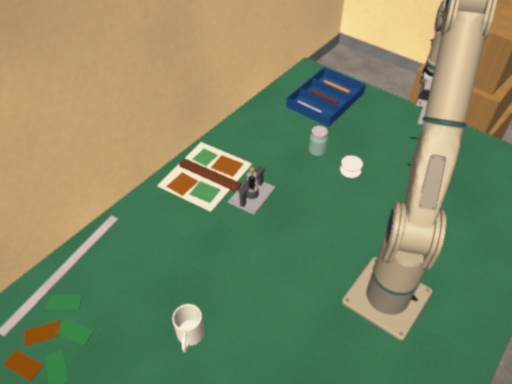

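The top view shows the clamp near (279,157), with the batten running up from it. The black grip is near (263,165) and the cap near (280,151). In the side view the clamp is near (252,187). I'll enlarge both.

```bash
cat > h.py <<'E'
from rig import *
import cv2,numpy as np
from scipy.optimize import least_squares
def at_z(n,uv,z):
    p=camera_params(n);R=np.array(p["R"]);t=np.array(p["t"])
    x=cv2.undistortPoints(np.array([[uv]],float),np.array(p["K"]),np.array(p["D"]))[0,0]
    d=R.T@np.array([*x,1]);c=-R.T@t
    return c+d*(z-c[2])/d[2]
def proj(n,X):
    p=camera_params(n);R=np.array(p["R"])
    return cv2.projectPoints(np.array([X],float),cv2.Rodrigues(R)[0],np.array(p["t"],float),np.array(p["K"]),np.array(p["D"]))[0][0,0]
def crops(name,T=(240,120),S=(215,150),w=(80,75),k=5,fresh=True):
    o=[]
    for n,(u,v) in(("top",T),("side",S)):
        im=capture(n)
        cv2.imwrite(f"pics/{name}_{n}.png",im[:,:,::-1])
        c=im[v:v+w[1],u:u+w[0],::-1]
        c=cv2.resize(c,None,fx=k,fy=k,interpolation=cv2.INTER_CUBIC)
        for i in range(0,w[0],10):
            cv2.putText(c,str(u+i),(i*k,8),0,.3,(0,255,255),1);c[::4,i*k]=(0,255,255)
        for i in range(10,w[1],10):
            cv2.putText(c,str(v+i),(0,i*k),0,.3,(0,255,255),1);c[i*k,::4]=(0,255,255)
        o.append(c)
    cv2.imwrite(f"pics/{name}.png",np.hstack(o))
E
python3 -c "
from h import *
crops('c1')"
```

```text
(no output)
```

View pics/c1.png

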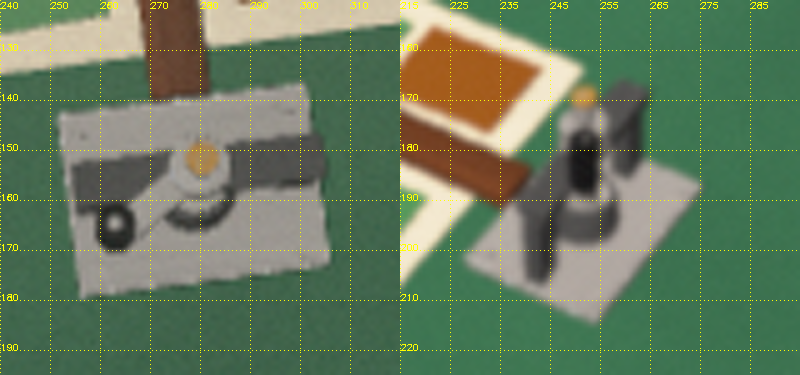

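The crop shows the cap at about (280.3,151.5) in top and (252,169.5) in side. The grip's top is at about (263,164.7) in top, and its body is at about (252,182) in side. The batten runs from (275.5,138) to (266.5,56).

Run:
```python
from h import *
c=at_z("top",(280.3,151.3),.140);g=at_z("top",(263,164.9),.156)
print(c,at_z("side",(252,169.3),.140),g,at_z("side",(252,182.5),.132))
b0=at_z("top",(275.5,138),.02);b1=at_z("top",(266.5,56),.02);d=b1-b0
print(b0,b1); a=np.arctan2(d[1],d[0]);e=g-c;print("batten",np.degrees(a),"r",np.hypot(*e[:2]),"phi",a-np.arctan2(e[1],e[0]))
p0=at_z("top",(252,143),.006);p1=at_z("top",(302,137),.006);print("plate edge",p0,p1)
for n,u,z in(("mug",(93,223),.095),("jar",(404,173),.1),("spool",(393,231),.042)):print(n,at_z("top",u,z))
```

```text
[ 0.58258199 -0.07377876  0.14      ] [ 0.57820259 -0.06815364  0.14      ] [ 0.5444233  -0.02725339  0.156     ] [ 0.54467597 -0.02573583  0.132     ]
[ 0.64009092 -0.06514967  0.02      ] [ 0.89094862 -0.04054446  0.02      ]
batten 5.601898317744706 r 0.0601722161707023 phi -2.159943725565894
plate edge [0.62800928 0.00459432 0.006     ] [ 0.64516632 -0.14474264  0.006     ]
mug [0.39208509 0.4500826  0.095     ]
jar [ 0.52661562 -0.41901669  0.1       ]
spool [ 0.36450426 -0.40154288  0.042     ]
```

Run:
```python
from h import *
from scipy.spatial.transform import Rotation as R
s=observe();M=R.from_quat(s["tcp_rot"]).as_matrix();print(M.round(3));print(np.degrees(np.arctan2(M[1,1],M[0,1])))
```

```text
[[-0.     0.352 -0.936]
 [ 0.001 -0.936 -0.352]
 [-1.    -0.001  0.   ]]
-69.38734149069896
```

Emit:
{"method": "send_rows", "body": {"moves": [[0, 0, 50, 0, 0, 0, 50], [50, 90, 50, 0, 0, 18, 50], [316, 581, 50, 0, 0, 107, 50], [316, 581, 50, 0, 0, 107, 50], [316, 581, 50, 0, 0, 107, 50], [316, 581, 50, 0, 0, 107, 50], [316, 581, 50, 0, 0, 107, 50], [316, 581, 50, 0, 0, 107, 50], [316, 581, 50, 0, 0, 107, 50], [316, 581, 50, 0, 0, 107, 50], [316, 581, 50, 0, 0, 107, 50], [316, 581, 50, 0, 0, 107, 50]], "squeeze": 20}}

```text
clock: 1.7
tool_pos: [0.5459, -0.0238, 0.2695]
tcp_rot: [0.311, 0.635, -0.31, 0.635]
wrist_force: [-0.1, -1.0, 0.1]
gripper_width: 0.0501
```

Run:
```python
from h import *
from scipy.spatial.transform import Rotation as R
s=observe();M=R.from_quat(s["tcp_rot"]).as_matrix();print(np.degrees(np.arctan2(M[1,1],M[0,1])),s["joint_pos"].round(2) if hasattr(s["joint_pos"],'round') else s["joint_pos"],s["tool_pos"])
crops('c2',S=(200,120),T=(240,110))
```

```text
37.8906971298537 [ 0.36  0.47 -0.54  1.73  0.27  1.02  0.38] [ 0.54587263 -0.02384262  0.26950574]
```

View pics/c2.png

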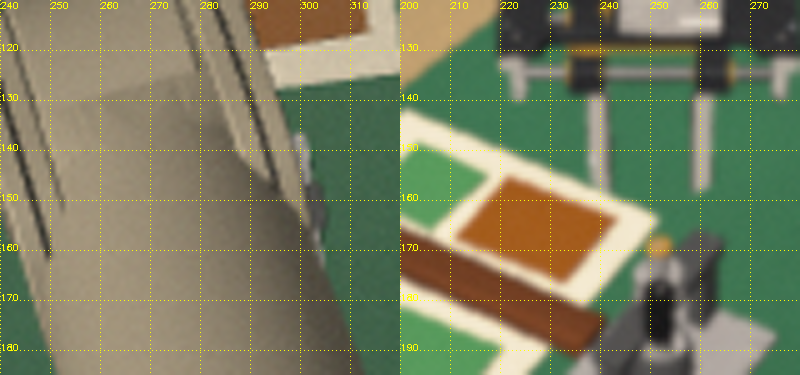

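The side view is clear: fingers at columns 239 and 259, cap at (252,169), grip at (252,182) below. Top is blocked by the arm. I'll descend now and close after that.

Emit:
{"method": "send_rows", "body": {"moves": [[0, 0, 0, 0, 0, 0, 50], [0, 0, -45, 0, 0, 0, 50], [0, 0, -75, 0, 0, 0, 50], [0, 0, -95, 0, 0, 0, 50], [0, 0, -110, 0, 0, 0, 50], [0, 0, -120, 0, 0, 0, 50], [0, 0, -130, 0, 0, 0, 50], [0, 0, -138, 0, 0, 0, 50], [0, 0, -138, 0, 0, 0, 50]]}}

```text
clock: 2.92
tool_pos: [0.5446, -0.0274, 0.1311]
tcp_rot: [0.312, 0.635, -0.312, 0.634]
wrist_force: [-0.7, 0.6, 0.5]
gripper_width: 0.0499
```

Run:
```python
from h import *
crops('c3',S=(210,130),T=(240,110))
print(observe()["tool_pos"],observe()["wrist_force"])
```

```text
[ 0.54510557 -0.02725895  0.13167535] [-0.13415339 -0.06617149  0.00848056]
```

View pics/c3.png

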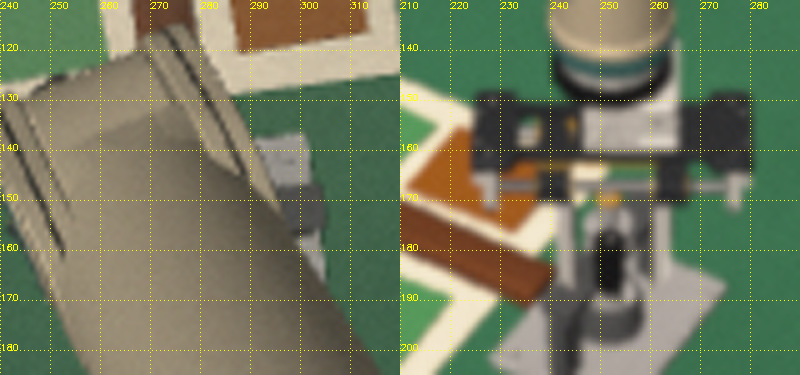

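The fingers, at columns 243 and 262, straddle the grip at 252. The cap is still just visible at (252,169). Closing.

Emit:
{"method": "send_rows", "body": {"moves": [[0, 0, 0, 0, 0, 0, 10], [0, 0, 0, 0, 0, 0, 10], [0, 0, 0, 0, 0, 0, 10], [0, 0, 0, 0, 0, 0, 10], [0, 0, 0, 0, 0, 0, 10], [0, 0, 0, 0, 0, 0, 10]], "squeeze": 20}}

```text
clock: 3.78
tool_pos: [0.5452, -0.0273, 0.1317]
tcp_rot: [0.312, 0.634, -0.312, 0.635]
wrist_force: [1.0, 1.2, 2.0]
gripper_width: 0.0214
```

```bash
cat > circ.py <<'E'
import numpy as np,sys
# offsets mm from current cmd for headings; args: cx cy (m) px py(current cmd m) phi0 phi1 n  a
cx,cy,px,py,p0,p1=map(float,sys.argv[1:7]);n=int(sys.argv[7]);a=.105
for p in np.linspace(p0,p1,n+1)[1:]:
    h=a-p;print([round(float(1e3*(cx+.06*np.cos(h)-px)),0),round(float(1e3*(cy+.06*np.sin(h)-py)),0)],round(p,2))
E
python3 circ.py .581 -.072 .5445 -.0265 4.13 2.33 12
```

```text
[-8.0, -5.0] 3.98
[-14.0, -12.0] 3.83
[-18.0, -20.0] 3.68
[-21.0, -29.0] 3.53
[-23.0, -38.0] 3.38
[-23.0, -46.0] 3.23
[-23.0, -55.0] 3.08
[-21.0, -64.0] 2.93
[-17.0, -72.0] 2.78
[-12.0, -80.0] 2.63
[-7.0, -87.0] 2.48
[-0.0, -93.0] 2.33
```

Emit:
{"method": "send_rows", "body": {"moves": [[-8, -5, 0, 0, 0, 0, 10], [-14, -12, 0, 0, 0, 0, 10], [-18, -20, 0, 0, 0, 0, 10], [-21, -29, 0, 0, 0, 0, 10], [-23, -38, 0, 0, 0, 0, 10], [-23, -46, 0, 0, 0, 0, 10]]}}

```text
clock: 4.53
tool_pos: [0.5247, -0.0728, 0.1317]
tcp_rot: [0.314, 0.633, -0.31, 0.636]
wrist_force: [6.6, 3.2, -4.4]
gripper_width: 0.0216
```

Run:
```python
from h import *
s=observe();print(s["tool_pos"],s["wrist_force"],s["gripper_width"])
```

```text
[ 0.52472902 -0.0727957   0.13174891] [ 6.60629366  3.20158848 -4.37327462] 0.021593610990191966
```

```bash
python3 circ.py .584 -.073 .5217 -.0728 3.23 1.43 12
```

```text
[3.0, -10.0] 3.08
[5.0, -19.0] 2.93
[9.0, -27.0] 2.78
[13.0, -35.0] 2.63
[19.0, -42.0] 2.48
[26.0, -48.0] 2.33
[33.0, -53.0] 2.18
[41.0, -56.0] 2.03
[50.0, -59.0] 1.88
[59.0, -60.0] 1.73
[68.0, -60.0] 1.58
[77.0, -58.0] 1.43
```

Emit:
{"method": "send_rows", "body": {"moves": [[3, -10, 0, 0, 0, 0, 10], [5, -19, 0, 0, 0, 0, 10], [9, -27, 0, 0, 0, 0, 10], [13, -35, 0, 0, 0, 0, 10], [19, -42, 0, 0, 0, 0, 10], [26, -48, 0, 0, 0, 0, 10]]}}

```text
clock: 5.28
tool_pos: [0.5478, -0.1197, 0.1316]
tcp_rot: [0.313, 0.635, -0.311, 0.634]
wrist_force: [0.4, 6.5, 3.0]
gripper_width: 0.0215
```

Emit:
{"method": "send_rows", "body": {"moves": [[7, -5, 0, 0, 0, 0, 10], [15, -8, 0, 0, 0, 0, 10], [24, -11, 0, 0, 0, 0, 10], [33, -12, 0, 0, 0, 0, 10], [33, -12, 0, 0, 0, 0, 10]]}}

```text
clock: 5.9
tool_pos: [0.5806, -0.1323, 0.1316]
tcp_rot: [0.312, 0.635, -0.312, 0.634]
wrist_force: [0.3, 4.6, 3.7]
gripper_width: 0.0217
```

Run:
```python
from h import *
crops('c4',S=(210,130),T=(240,110))
s=observe();print(s["tool_pos"],s["wrist_force"],s["gripper_width"])
```

```text
[ 0.58062369 -0.13229488  0.13166321] [0.0814808  5.17092395 2.91458435] 0.02120391893910446
```

View pics/c4.png

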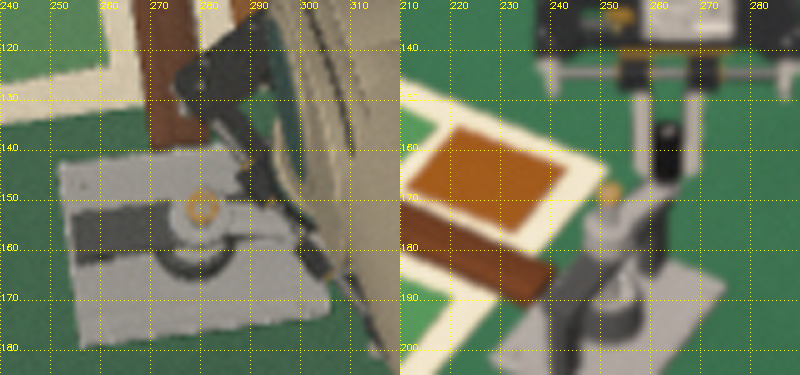

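The cap is visible in both views, at side (252,168.5) and top (280,151.5). I'll track it by colour centroid while turning back in small steps.

```bash
cat > cap.py <<'E'
from h import *
import sys
C=np.array([.5843,-.0725])
def cent(n,im,u0,v0,hw=8):
    w=im[v0-hw:v0+hw+1,u0-hw:u0+hw+1].astype(float)
    wt=np.clip(w[:,:,0]-w[:,:,2]-60,0,None); wt[w[:,:,1]<70]=0
    y,x=np.mgrid[v0-hw:v0+hw+1,u0-hw:u0+hw+1]
    return (x*wt).sum()/max(wt.sum(),1),(y*wt).sum()/max(wt.sum(),1),wt.sum()
def report(tag):
    im=capture("side");cv2.imwrite(f"pics/s_{tag}.png",im[:,:,::-1])
    s=observe();p=s["tool_pos"]
    h=np.arctan2(p[1]-C[1],p[0]-C[0])
    print(tag,"t",round(s["clock"],2),"cap u,v,w",np.round(cent("side",im,252,169,6),2),"tcp",np.round(p,4),"phi",round(.105-h,3),"r",round(np.hypot(*(p[:2]-C)),4),"F",np.round(s["wrist_force"],1),"grip",round(s["gripper_width"],4))
if __name__=="__main__":report(sys.argv[1])
E
python3 - <<'E'
from cap import *
report("a")
for n in("c1","c2","c3","c4"):print(n,np.round(cent("side",cv2.imread(f"pics/{n}_side.png")[:,:,::-1],252,169,6),2))
for z in(.130,.134,.139,.143):print(z,proj("side",[*C,z]))
E
# cmd now = .5217+.059-... 
python3 circ.py .5843 -.0725 .5807 -.1328 1.737 0.787 8
echo; python3 circ.py .5843 -.0725 .5807 -.1328 0.787 -1.3 21
```

```text
a t 6.05 cap u,v,w [251.57 168.57 273.  ] tcp [ 0.5806 -0.1323  0.1317] phi 1.738 r 0.0599 F [-0.2  5.1  3.7] grip 0.0219
c1 [251.47 169.04 494.  ]
c2 [251.47 169.03 488.  ]
c3 [251.24 169.2  319.  ]
c4 [251.5  168.38 355.  ]
0.13 [251.40834364 169.8772321 ]
0.134 [251.40055488 169.05052107]
0.139 [251.39078054 168.01282986]
0.143 [251.38293017 167.17921474]
[7.0, 0.0] 1.62
[14.0, 1.0] 1.5
[21.0, 3.0] 1.38
[28.0, 5.0] 1.26
[34.0, 9.0] 1.14
[40.0, 13.0] 1.02
[45.0, 17.0] 0.91
[50.0, 22.0] 0.79

[54.0, 27.0] 0.69
[57.0, 32.0] 0.59
[59.0, 38.0] 0.49
[61.0, 43.0] 0.39
[63.0, 49.0] 0.29
[63.0, 55.0] 0.19
[64.0, 61.0] 0.09
[63.0, 67.0] -0.01
[62.0, 73.0] -0.11
[61.0, 79.0] -0.21
[59.0, 84.0] -0.31
[56.0, 90.0] -0.41
[53.0, 95.0] -0.5
[49.0, 99.0] -0.6
[45.0, 104.0] -0.7
[41.0, 108.0] -0.8
[36.0, 111.0] -0.9
[30.0, 114.0] -1.0
[25.0, 116.0] -1.1
[19.0, 118.0] -1.2
[14.0, 119.0] -1.3
```

Emit:
{"method": "send_rows", "body": {"moves": [[7, 0, 0, 0, 0, 0, 10], [14, 1, 0, 0, 0, 0, 10], [21, 3, 0, 0, 0, 0, 10], [28, 5, 0, 0, 0, 0, 10], [34, 9, 0, 0, 0, 0, 10], [40, 13, 0, 0, 0, 0, 10], [40, 13, 0, 0, 0, 0, 10]]}}

```text
clock: 6.92
tool_pos: [0.6196, -0.1213, 0.1316]
tcp_rot: [0.311, 0.635, -0.313, 0.634]
wrist_force: [-1.9, 2.2, 5.0]
gripper_width: 0.0216
```

```bash
python3 cap.py b; python3 cap.py b2
```

```text
b t 6.97 cap u,v,w [251.13 168.1  290.  ] tcp [ 0.6196 -0.1213  0.1316] phi 1.049 r 0.0603 F [-1.   1.8  5.9] grip 0.0216
b2 t 7.03 cap u,v,w [251.28 168.12 462.  ] tcp [ 0.6196 -0.1213  0.1316] phi 1.05 r 0.0603 F [-1.3  2.5  4.3] grip 0.0217
```

Emit:
{"method": "send_rows", "body": {"moves": [[5, 4, 0, 0, 0, 0, 10], [10, 9, 0, 0, 0, 0, 10], [10, 9, 0, 0, 0, 0, 10]]}}

```text
clock: 7.4
tool_pos: [0.6294, -0.1127, 0.1316]
tcp_rot: [0.311, 0.635, -0.313, 0.634]
wrist_force: [-2.7, 1.3, 6.1]
gripper_width: 0.022
```

```bash
python3 cap.py c; python3 cap.py c2
```

```text
c t 7.45 cap u,v,w [251.22 167.89 566.  ] tcp [ 0.6294 -0.1128  0.1316] phi 0.834 r 0.0604 F [-1.7  0.8  5.2] grip 0.0216
c2 t 7.5 cap u,v,w [250.95 168.13 318.  ] tcp [ 0.6294 -0.1127  0.1317] phi 0.833 r 0.0604 F [-2.3  0.5  5.8] grip 0.0213
```

Emit:
{"method": "send_rows", "body": {"moves": [[4, 5, 0, 0, 0, 0, 10], [7, 10, 0, 0, 0, 0, 10], [7, 10, 0, 0, 0, 0, 10]]}}

```text
clock: 7.88
tool_pos: [0.6365, -0.1032, 0.1317]
tcp_rot: [0.311, 0.635, -0.314, 0.634]
wrist_force: [-0.5, 1.2, 6.2]
gripper_width: 0.0219
```

```bash
python3 cap.py d; python3 cap.py d2
```

```text
d t 7.92 cap u,v,w [251.44 168.13 316.  ] tcp [ 0.6365 -0.1032  0.1317] phi 0.637 r 0.0605 F [-1.8  1.1  6.3] grip 0.0216
d2 t 7.97 cap u,v,w [251.2 168.  539. ] tcp [ 0.6365 -0.1032  0.1316] phi 0.636 r 0.0605 F [-2.4  0.5  6. ] grip 0.0217
```

Emit:
{"method": "send_rows", "body": {"moves": [[2, 6, 0, 0, 0, 0, 10], [4, 11, 0, 0, 0, 0, 10], [4, 11, 0, 0, 0, 0, 10]]}}

```text
clock: 8.35
tool_pos: [0.6414, -0.0925, 0.1317]
tcp_rot: [0.312, 0.634, -0.313, 0.635]
wrist_force: [0.5, 0.6, 4.5]
gripper_width: 0.0212
```

```bash
python3 cap.py e; python3 cap.py e2
```

```text
e t 8.4 cap u,v,w [251.21 167.85 586.  ] tcp [ 0.6415 -0.0921  0.1317] phi 0.435 r 0.0605 F [ 0.1 -0.6  4. ] grip 0.0216
e2 t 8.45 cap u,v,w [251.58 168.05 402.  ] tcp [ 0.6417 -0.0918  0.1317] phi 0.43 r 0.0606 F [ 1.1 -0.5  5. ] grip 0.0214
```

Emit:
{"method": "send_rows", "body": {"moves": [[2, 6, 0, 0, 0, 0, 10], [2, 12, 0, 0, 0, 0, 10], [2, 12, 0, 0, 0, 0, 10]]}}

```text
clock: 8.82
tool_pos: [0.6446, -0.0785, 0.1317]
tcp_rot: [0.312, 0.634, -0.312, 0.635]
wrist_force: [2.3, -0.1, 4.9]
gripper_width: 0.0215
```

```bash
python3 cap.py f; python3 cap.py f2
```

```text
f t 8.88 cap u,v,w [251.22 168.42 195.  ] tcp [ 0.6446 -0.0782  0.1317] phi 0.199 r 0.0606 F [ 1.7 -0.3  4.9] grip 0.0215
f2 t 8.93 cap u,v,w [251.24 167.72 780.  ] tcp [ 0.6446 -0.0781  0.1317] phi 0.197 r 0.0606 F [ 2.4 -0.2  3.1] grip 0.0216
```

Emit:
{"method": "send_rows", "body": {"moves": [[1, 6, 0, 0, 0, 0, 10], [0, 12, 0, 0, 0, 0, 10], [0, 12, 0, 0, 0, 0, 10]]}}

```text
clock: 9.3
tool_pos: [0.6445, -0.0657, 0.1317]
tcp_rot: [0.312, 0.634, -0.311, 0.635]
wrist_force: [3.2, -0.2, 3.8]
gripper_width: 0.0217
```

```bash
python3 cap.py g; python3 cap.py g2
```

```text
g t 9.35 cap u,v,w [250.94 168.42 226.  ] tcp [ 0.6445 -0.0657  0.1317] phi -0.008 r 0.0606 F [3.8 0.  4.2] grip 0.0212
g2 t 9.4 cap u,v,w [251.44 168.3  339.  ] tcp [ 0.6445 -0.0657  0.1317] phi -0.008 r 0.0606 F [3.5 0.1 4.1] grip 0.0218
```

```bash
cat > trk.py <<'E'
from cap import *
def chroma(im):
    f=cv2.GaussianBlur(im.astype(np.float32),(0,0),.7);return (f[:,:,0]-f[:,:,2])/(f.sum(2)+30)
def prof(im):
    # chroma-weighted centroid in column band of cap, excess over local median
    c=chroma(im)[160:178,246:258];w=np.clip(c-.15,0,None)
    y,x=np.mgrid[160:178,246:258]
    return round((x*w).sum()/w.sum(),2),round((y*w).sum()/w.sum(),2),round(float(w.sum()),2)
def tm(im,ref):
    k=6;f=lambda a:cv2.resize(a.astype(np.uint8),None,fx=k,fy=k,interpolation=cv2.INTER_CUBIC)
    t=f(ref[164:175,247:257]);r=f(im[158:181,244:260])
    m=cv2.matchTemplate(r,t,cv2.TM_CCOEFF_NORMED);_,v,_,l=cv2.minMaxLoc(m)
    return round(l[1]/k-6,2),round(v,2)
E
cat > all.py <<'E'
from trk import *
import sys
L=lambda n:cv2.imread(f"pics/{n}.png")[:,:,::-1]
ref=L("s_e")
for n in sys.argv[1:]:
    im=L(n);print(n,prof(im),tm(im,ref))
E
python3 all.py c1_side c2_side c4_side s_a s_b s_b2 s_c s_c2 s_d s_d2 s_e s_e2 s_f s_f2 s_g s_g2
```

```text
c1_side (np.float64(251.6), np.float64(169.06), 0.69) (0.33, 0.9)
c2_side (np.float64(251.62), np.float64(169.04), 0.69) (0.33, 0.9)
c4_side (np.float64(251.63), np.float64(168.34), 0.34) (-0.33, 0.78)
s_a (np.float64(251.77), np.float64(168.67), 0.18) (-0.33, 0.78)
s_b (np.float64(250.86), np.float64(168.51), 0.16) (0.0, 0.78)
s_b2 (np.float64(251.27), np.float64(168.27), 0.52) (0.0, 0.79)
s_c (np.float64(251.48), np.float64(167.98), 0.74) (0.67, 0.87)
s_c2 (np.float64(251.03), np.float64(168.33), 0.25) (0.67, 0.87)
s_d (np.float64(251.87), np.float64(168.28), 0.28) (0.17, 0.93)
s_d2 (np.float64(251.4), np.float64(168.03), 0.75) (0.0, 0.93)
s_e (np.float64(251.4), np.float64(167.88), 0.85) (0.0, 1.0)
s_e2 (np.float64(251.83), np.float64(168.09), 0.48) (0.0, 1.0)
s_f (np.float64(251.01), np.float64(168.76), 0.09) (0.0, 0.97)
s_f2 (np.float64(251.37), np.float64(167.75), 1.3) (0.0, 0.98)
s_g (np.float64(250.99), np.float64(168.68), 0.14) (0.17, 0.94)
s_g2 (np.float64(251.71), np.float64(168.45), 0.35) (0.17, 0.94)
```

```bash
cat > mont.py <<'E'
from h import *
import sys
o=[]
for n in sys.argv[2:]:
    c=cv2.resize(cv2.imread(f"pics/{n}.png")[156:184,240:264],None,fx=8,fy=8,interpolation=cv2.INTER_NEAREST)
    for v in(160,165,170,175,180):c[(v-156)*8,::3]=(0,255,255)
    cv2.putText(c,n,(2,10),0,.35,(255,255,255),1);o.append(c)
while len(o)%4:o.append(o[0]*0)
cv2.imwrite(f"pics/{sys.argv[1]}.png",np.vstack([np.hstack(o[i:i+4]) for i in range(0,len(o),4)]))
E
python3 mont.py m1 c1_side s_b2 s_d2 s_e s_f s_f2 s_g s_g2
```

```text
(no output)
```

View pics/m1.png

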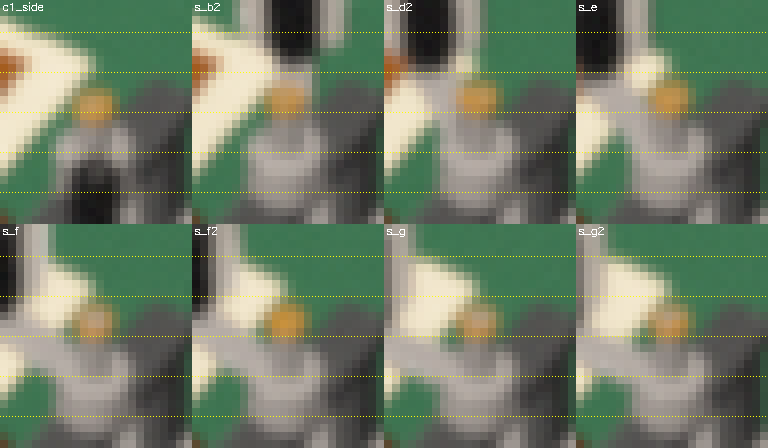

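The cap's centre flickers against the bolt end, so a maximum over a few frames should be steadier. There's no drop yet: the cap is still at row 168 and would fall to about 170.

```bash
cat > cap2.py <<'E'
from trk import *
import sys
def fuse(tag,n=4):
    c=None
    for i in range(n):
        im=capture("side"); k=chroma(im); c=k if c is None else np.maximum(c,k)
    cv2.imwrite(f"pics/s_{tag}.png",im[:,:,::-1])
    w=np.clip(c[161:178,246:258]-.13,0,.15);y,x=np.mgrid[161:178,246:258]
    s=observe();p=s["tool_pos"];h=np.arctan2(p[1]-C[1],p[0]-C[0])
    print(tag,"t",round(s["clock"],2),"u,v,w",np.round([(x*w).sum()/w.sum(),(y*w).sum()/w.sum(),w.sum()],2),"tcp",np.round(p,4),"phi",round(.105-h,3),"F",np.round(s["wrist_force"],1),"grip",round(s["gripper_width"],4))
fuse(sys.argv[1])
E
python3 cap2.py g3
```

```text
g3 t 9.6 u,v,w [251.31 167.74   1.77] tcp [ 0.6445 -0.0657  0.1317] phi -0.008 F [3.9 1.7 3.8] grip 0.0216
```

Emit:
{"method": "send_rows", "body": {"moves": [[-1, 6, 0, 0, 0, 0, 10], [-2, 10, 0, 0, 0, 0, 10], [-2, 10, 0, 0, 0, 0, 10]]}}

```text
clock: 9.98
tool_pos: [0.6426, -0.0559, 0.1317]
tcp_rot: [0.312, 0.634, -0.312, 0.635]
wrist_force: [5.6, 0.7, 3.8]
gripper_width: 0.0214
```

```bash
python3 cap2.py h
```

```text
h t 10.18 u,v,w [251.54 167.81   1.21] tcp [ 0.6426 -0.0559  0.1317] phi -0.172 F [4.7 0.3 4.5] grip 0.0214
```

Emit:
{"method": "send_rows", "body": {"moves": [[-1, 4, 0, 0, 0, 0, 10], [-3, 9, 0, 0, 0, 0, 10], [-3, 9, 0, 0, 0, 0, 10]]}}

```text
clock: 10.55
tool_pos: [0.6391, -0.0465, 0.1317]
tcp_rot: [0.312, 0.635, -0.312, 0.635]
wrist_force: [3.4, 0.3, 4.7]
gripper_width: 0.0217
```

```bash
python3 cap2.py i
```

```text
i t 10.75 u,v,w [251.31 167.58   1.69] tcp [ 0.639  -0.0464  0.1317] phi -0.34 F [3.6 1.3 5.2] grip 0.0217
```

Emit:
{"method": "send_rows", "body": {"moves": [[-2, 4, 0, 0, 0, 0, 10], [-4, 8, 0, 0, 0, 0, 10], [-4, 8, 0, 0, 0, 0, 10]]}}

```text
clock: 11.12
tool_pos: [0.6345, -0.0386, 0.1317]
tcp_rot: [0.312, 0.635, -0.312, 0.634]
wrist_force: [3.1, 1.7, 6.1]
gripper_width: 0.0215
```

```bash
python3 cap2.py j
```

```text
j t 11.32 u,v,w [251.37 167.57   1.7 ] tcp [ 0.6344 -0.0384  0.1316] phi -0.492 F [2.9 1.2 6.3] grip 0.0215
```

Emit:
{"method": "send_rows", "body": {"moves": [[-3, 4, 0, 0, 0, 0, 10], [-6, 7, 0, 0, 0, 0, 10], [-6, 7, 0, 0, 0, 0, 10]]}}

```text
clock: 11.7
tool_pos: [0.6285, -0.0311, 0.1317]
tcp_rot: [0.312, 0.635, -0.312, 0.634]
wrist_force: [3.2, 2.6, 5.8]
gripper_width: 0.022
```

```bash
python3 cap2.py k
```

```text
k t 11.9 u,v,w [251.31 169.39   1.4 ] tcp [ 0.6285 -0.0311  0.1317] phi -0.647 F [2.8 2.5 6.2] grip 0.0218
```

```bash
python3 mont.py m2 s_i s_j s_k; python3 cap2.py k2
python3 - <<'E'
import numpy as np
c=np.array([584.3,-72.5]);q=np.array([628.7,-31.8])
ph=list(np.arange(-.647,5.70,.15))+[5.70]
rows=[]
for i in range(0,len(ph)-1,12):
    b=q if i==0 else last
    seg=ph[i+1:i+13]
    R=[]
    for p in seg:
        h=.105-p;x=np.round(c+60.4*np.array([np.cos(h),np.sin(h)])-b)
        R.append([int(x[0]),int(x[1]),0,0,0,0,10])
    last=b+np.array(R[-1][:2]);print(round(seg[-1],2),last);print(R)
E
```

```text
k2 t 12.1 u,v,w [251.2  169.23   1.6 ] tcp [ 0.6285 -0.0311  0.1316] phi -0.647 F [2.7 2.7 6.5] grip 0.0213
1.15 [ 614.7 -124.8]
[[5, -6, 0, 0, 0, 0, 10], [10, -14, 0, 0, 0, 0, 10], [13, -23, 0, 0, 0, 0, 10], [15, -32, 0, 0, 0, 0, 10], [16, -41, 0, 0, 0, 0, 10], [15, -50, 0, 0, 0, 0, 10], [13, -58, 0, 0, 0, 0, 10], [10, -67, 0, 0, 0, 0, 10], [6, -75, 0, 0, 0, 0, 10], [0, -82, 0, 0, 0, 0, 10], [-7, -88, 0, 0, 0, 0, 10], [-14, -93, 0, 0, 0, 0, 10]]
2.95 [526.7 -89.8]
[[-8, -4, 0, 0, 0, 0, 10], [-17, -7, 0, 0, 0, 0, 10], [-26, -8, 0, 0, 0, 0, 10], [-35, -8, 0, 0, 0, 0, 10], [-44, -7, 0, 0, 0, 0, 10], [-53, -4, 0, 0, 0, 0, 10], [-61, 0, 0, 0, 0, 0, 10], [-68, 5, 0, 0, 0, 0, 10], [-75, 11, 0, 0, 0, 0, 10], [-80, 19, 0, 0, 0, 0, 10], [-85, 26, 0, 0, 0, 0, 10], [-88, 35, 0, 0, 0, 0, 10]]
4.75 [580.7 -11.8]
[[-2, 9, 0, 0, 0, 0, 10], [-3, 18, 0, 0, 0, 0, 10], [-2, 27, 0, 0, 0, 0, 10], [0, 36, 0, 0, 0, 0, 10], [3, 44, 0, 0, 0, 0, 10], [8, 52, 0, 0, 0, 0, 10], [14, 59, 0, 0, 0, 0, 10], [20, 65, 0, 0, 0, 0, 10], [28, 70, 0, 0, 0, 0, 10], [36, 74, 0, 0, 0, 0, 10], [45, 76, 0, 0, 0, 0, 10], [54, 78, 0, 0, 0, 0, 10]]
5.7 [630.7 -33.8]
[[9, -1, 0, 0, 0, 0, 10], [18, -2, 0, 0, 0, 0, 10], [26, -5, 0, 0, 0, 0, 10], [34, -9, 0, 0, 0, 0, 10], [42, -14, 0, 0, 0, 0, 10], [48, -20, 0, 0, 0, 0, 10], [50, -22, 0, 0, 0, 0, 10]]
```

View pics/m2.png

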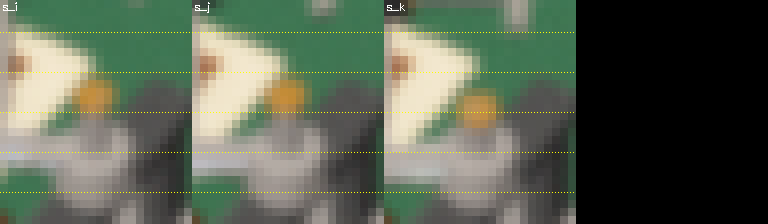

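The drop is clear: the cap went from row 167.6 to 169.3 (about 9 mm), between phi -0.49 and -0.65. Now forward one turn to phi ≈ 5.70.

Emit:
{"method": "send_rows", "body": {"moves": [[5, -6, 0, 0, 0, 0, 10], [10, -14, 0, 0, 0, 0, 10], [13, -23, 0, 0, 0, 0, 10], [15, -32, 0, 0, 0, 0, 10], [16, -41, 0, 0, 0, 0, 10], [15, -50, 0, 0, 0, 0, 10], [13, -58, 0, 0, 0, 0, 10], [10, -67, 0, 0, 0, 0, 10], [6, -75, 0, 0, 0, 0, 10], [0, -82, 0, 0, 0, 0, 10], [-7, -88, 0, 0, 0, 0, 10], [-14, -93, 0, 0, 0, 0, 10]]}}

```text
clock: 13.6
tool_pos: [0.6138, -0.125, 0.1316]
tcp_rot: [0.312, 0.635, -0.312, 0.634]
wrist_force: [1.2, 2.1, 8.7]
gripper_width: 0.0218
```

```bash
python3 cap2.py l
```

```text
l t 13.8 u,v,w [251.1  169.84   1.54] tcp [ 0.6124 -0.1257  0.1315] phi 1.19 F [-0.3  0.4 10.1] grip 0.0214
```

Emit:
{"method": "send_rows", "body": {"moves": [[-8, -4, 0, 0, 0, 0, 10], [-17, -7, 0, 0, 0, 0, 10], [-26, -8, 0, 0, 0, 0, 10], [-35, -8, 0, 0, 0, 0, 10], [-44, -7, 0, 0, 0, 0, 10], [-53, -4, 0, 0, 0, 0, 10], [-61, 0, 0, 0, 0, 0, 10], [-68, 5, 0, 0, 0, 0, 10], [-75, 11, 0, 0, 0, 0, 10], [-80, 19, 0, 0, 0, 0, 10], [-85, 26, 0, 0, 0, 0, 10], [-88, 35, 0, 0, 0, 0, 10]]}}

```text
clock: 15.3
tool_pos: [0.5276, -0.0903, 0.1316]
tcp_rot: [0.312, 0.634, -0.312, 0.635]
wrist_force: [6.1, -1.3, 4.0]
gripper_width: 0.0216
```

```bash
python3 cap2.py m
```

```text
m t 15.5 u,v,w [251.23 170.33   1.75] tcp [ 0.5271 -0.0887  0.1316] phi 2.97 F [4.8 3.7 5.2] grip 0.0216
```

Emit:
{"method": "send_rows", "body": {"moves": [[-2, 9, 0, 0, 0, 0, 10], [-3, 18, 0, 0, 0, 0, 10], [-2, 27, 0, 0, 0, 0, 10], [0, 36, 0, 0, 0, 0, 10], [3, 44, 0, 0, 0, 0, 10], [8, 52, 0, 0, 0, 0, 10], [14, 59, 0, 0, 0, 0, 10], [20, 65, 0, 0, 0, 0, 10], [28, 70, 0, 0, 0, 0, 10], [36, 74, 0, 0, 0, 0, 10], [45, 76, 0, 0, 0, 0, 10], [54, 78, 0, 0, 0, 0, 10]]}}

```text
clock: 17.0
tool_pos: [0.578, -0.0126, 0.1315]
tcp_rot: [0.311, 0.636, -0.314, 0.633]
wrist_force: [-1.8, -0.8, 12.7]
gripper_width: 0.0217
```

Emit:
{"method": "send_rows", "body": {"moves": [[9, -1, 0, 0, 0, 0, 10], [18, -2, 0, 0, 0, 0, 10], [26, -5, 0, 0, 0, 0, 10], [34, -9, 0, 0, 0, 0, 10], [42, -14, 0, 0, 0, 0, 10], [48, -20, 0, 0, 0, 0, 10], [50, -22, 0, 0, 0, 0, 10], [50, -22, 0, 0, 0, 0, 10], [50, -22, 0, 0, 0, 0, 10], [50, -22, 0, 0, 0, 0, 10]]}}

```text
clock: 18.25
tool_pos: [0.6304, -0.0332, 0.1316]
tcp_rot: [0.312, 0.635, -0.312, 0.634]
wrist_force: [4.1, 1.6, 6.7]
gripper_width: 0.0217
```

```bash
python3 cap2.py n; python3 cap2.py n2;python3 -c "
from h import *
crops('c5',S=(210,130),T=(240,110))"
```

```text
n t 18.45 u,v,w [251.29 171.09   1.72] tcp [ 0.6304 -0.0332  0.1317] phi -0.601 F [3.6 2.2 7.2] grip 0.0215
n2 t 18.65 u,v,w [251.21 171.1    1.67] tcp [ 0.6304 -0.0332  0.1316] phi -0.601 F [2.9 1.9 6.6] grip 0.0215
```

View pics/c5.png

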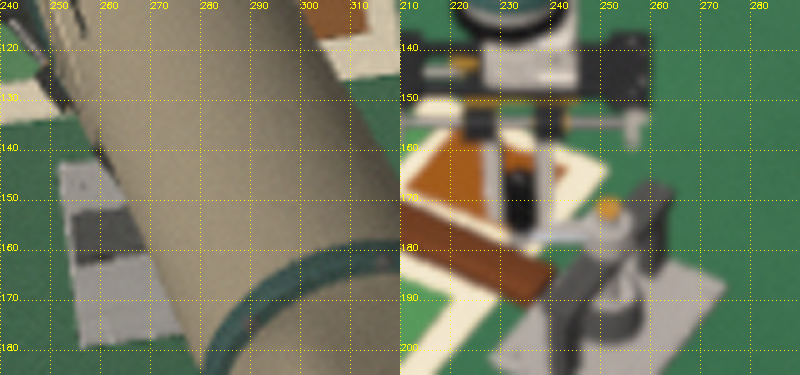

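The cap is now at row 171.1, 1.8 px (about 9 mm) below its place after the drop. The grip is still between the fingers, and the crank angle is within the drop interval plus 2π. I'm handing in.

```bash
python3 -c "
from rig import *
print(sign_off())"
```

```text
the job is handed in; nothing more can be done
None
```

I turned the crank backward until the bolt dropped off the thread start, then forward one full turn. I handed in at about 18.8 s, still gripping and holding the crank still.

- **Drop:** the cap fell 1.8 px in the side view, about 9 mm. It came between crank angles −0.49 and −0.65 rad; I checked only at those two angles, so I can't place it closer.
- **One turn:** the crank stopped at about 5.68 rad, which is one turn after −0.60 rad. That is one full turn to within about 0.1 rad.
- **Thread started:** the cap sank steadily through the turn, by 1.8 px (about 9 mm, one pitch) in total.
- **Grip:** the finger opening stayed at about 21.5 mm throughout, and the last picture shows the grip still between the fingers.
- **Forces:** the highest wrist force in my readings was about 13 N.
- **Disagreement:** the cap's colour flickered from frame to frame and made my first height readings noisy. I fixed this by combining four frames per reading. The top view was often blocked by the arm, so the bolt heights come from the side camera only.
- **Mug, jar and spool:** the arm did not go near the mug and only crossed high over the area of the jar and spool. I took no final picture of them.

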